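# Slide the old jar lid off the counter into the recycling caddy

### The arm

A 6-joint arm with a two-finger parallel gripper is mounted at the origin on the work surface. World frame = base frame: x ahead of the robot, y to its left, z up, the work surface at z = 0. Lengths are in mm, angles in rad, forces in N, time in s.
With the tool pointing down it reaches from about 400 to 825 mm from the base axis. Payload 7 kg.
Tool frame: the origin (TCP) lies on the centre line of the jaws, within the pads' length; the fingertips stand robot.nose_length ahead of it and the grasp point (between the pads) lies 8 mm behind it (robot.nose_length is the distance from the TCP to the fingertips, in mm); z points along the fingers, y is the direction in which the jaws open and shut (so a half turn about z gives the same grasp; the last joint's range is limited). The gripper opens to 88 mm and grips with 3 to 60 N. Pads are 19 mm wide; open, the fingers measure 130 mm over their backs; the gripper's body (78 mm by 193 mm) begins 47 mm behind the grasp point.
Start: joints at [-0.818, 0.359, 0.012, 0, -1.224, -0.288], TCP at [302.536, -603.38, 237.561] pointing down, gripper open.
Joint ranges: [-3.07, 3.07], [-1.43, 2.12], [-1.02, 1.25], [-3.03, 1.67], [-3.05, -0], [-3.03, 3.03]. Speed limits (rad/s): [2.39, 2.39, 3.01, 3.14, 3.14, 3.14].

### API

Orientations are given as a unit quaternion [x, y, z, w].
In Python, from station import robot gives the robot as it stands. The module is installed in compiled form; this text tells all that it offers.
- The arm moves only by the tool apply_moves, never from a script. Its argument "rows" is one flat list of numbers, 4 for each row, row after row: the shift along the tool's x, y, z in mm, then the turn about the tool's z in degrees. In form: [dx, dy, dz, twist, dx, dy, dz, twist, ...]. A call has exactly 8 rows; each row shifts and turns the commanded pose from where the row before left it, along the tool's axes as they then stand; what a row does not reach is not made up. A row lasts 1/10 s, in which the tool goes at most 50 mm and 8.59 degrees, less where a joint would pass 70% of its speed; a pose out of reach is approached as far as the arm can. A call is refused whole if a number of a shift passes 50 or a number of a turn 8.59, either way. A call with a gripper value outside its range is refused whole. "claw" is the opening, from 0 (shut) to 1 (fully open), set as the call begins (left out, the last holds). The fingers move at their own pace and stop on an object; "force" is the grip in N (left out, the last holds). Time passes only in rows, so rows that do not move let the fingers close, or fill a call up. It gives the time, the measured TCP pose, the force and the opening at its end, in the units of the state.
- robot.sense(): the state, without advancing time (a new reading comes with each control period).
- robot.capture(name): name is "scene" or "top" or "wrist"; returns the picture (384x512x3 uint8, red, green, blue); there is no depth.
- robot.camera_params(name): a dict with "fx", "fy", "cx", "cy" (pixels), "R" (3x3) and "t" (3): a world point X has camera coordinates R X + t. Camera axes: x right, y down, z forward; pixel columns grow to the right and rows downward; lengths in mm; the calibration is good to about 2 mm. A picture is of the moment at which its call begins: read the wrist's pose just before it. camera_params takes no time and is no camera call; for the wrist camera it gives the pose at the moment of the call.
- robot.job_done(): hands the job in, once; it reports no verdict.
The state is a dict: "t": time; "joint_positions": joint angles; "qd": joint speeds; "joint_efforts": joint torques, N m; "ee_pos": TCP position; "eef_rot": TCP orientation; "ft_force": force on the tool from outside, world axes, zero at the start; "ft_torque": the same for the moment, N m; "opening": opening from 0.0 (shut) to 1.0 (fully open).
Only numpy, scipy, OpenCV 4.12 (cv2) and the standard library are available. Lean on these libraries where they do the work, as an engineer would, in place of code of your own. Each camera call takes 0.05 s, during which the arm holds its last target.

### The job

The orange plastic jar lid is worn out. Without lifting it, slide it along the counter and off the far edge so that it drops into the green recycling caddy standing just below, and leave the steel lid and the black ramekin where they are.

Things in the scene. Friction and masses are not known exactly. Their poses are not given: they have to be found in the camera images.
- orange_lid: Loose orange plastic jar lid lying flat on the kitchen counter (counter top at z = 0): a disc 95 mm in diameter and 18 mm high, about 45 g, too wide to grip flat, slides easily. Origin: centre of its underside, z up. Its centre lies 100 to 220 mm short of the counter's far edge, a straight edge parallel to y at x = 0.66 m; the counter top is 35 mm thick and has no rim.
- caddy: Open green recycling caddy, fixed, standing on a low trolley beyond and below the counter's far edge: outside 240 mm (its x) by 190 mm (its y, along the edge) by 150 mm high, walls and floor 5 mm. Origin: centre of its underside; its axes are parallel to the world's. Its rim is 70 mm below the counter top; its near wall is tucked up to 20 mm under the counter, so there is no gap between edge and caddy. Its place along the edge varies.
- steel_lid: Loose bare steel jar lid, same shape as the orange one (95 mm across, 18 mm high), 80 g, lying flat on the counter; to be left alone. Origin: centre of its underside.
- ramekin: Loose black ramekin (small round baking dish, upright), 90 mm across the rim, 74 mm across the foot, 45 mm high, 220 g, on the counter; to be left alone. Origin: centre of its underside.
Things that resemble listed ones, but are neither listed nor needed, are in the scene too. Of the things that look like the orange_lid, take the one that is nearest to the robot's base at the start.

How it is judged:
By the outcome, as a careful person would: the job done as asked, in the order asked, and still so for the second after the job is handed in, with the robot touching nothing.
It also fails if it takes over 32 s, if anything falls off the work surface, if the arm or the gripper's body presses on something with over 40 N, if the wrist force passes 120 N, or if a joint passes its speed limit or range.

## Working session

There is one attempt and no reset: what is moved stays moved. The work goes in short steps, Python scripts to look and compute and a tool call to move; the robot and the scene stay as the last step left them, time stands still between calls to the robot, and variables do not carry over. Pictures are saved under pics/ and viewed, and the job is handed in when it is done.

Besides the shell and the picture viewer there is one more tool, called by a JSON object that holds its "op" and its "data", one argument or row to a line. apply_moves: Moves the arm, as the interface text tells. Its arguments: {"type":"object","properties":{"rows":{"type":"array"},"claw":{"type":"number"},"force":{"type":"number"}},"required":["rows"]}

```bash
mkdir -p pics
python3 - <<'E'
from station import robot
import cv2
s=robot.sense();print({k:s[k] for k in('t','ee_pos','eef_rot','ft_force','opening')})
print(robot.nose_length)
for n in("scene","top"):
    p=robot.camera_params(n);print(n,p)
    cv2.imwrite(f"pics/{n}0.png",robot.capture(n)[:,:,::-1])
E
```

```text
{'t': 0.0, 'ee_pos': array([ 302.33214178, -602.98795649,  236.61250343]), 'eef_rot': array([-2.30276531e-01,  9.73124872e-01,  7.93532206e-04, -2.69168539e-04]), 'ft_force': array([-0.01630096,  0.08759086, -1.08418359]), 'opening': 1.0004779016966852}
11.0
scene {'fx': 383.5163910637658, 'fy': 383.5163910637658, 'cx': 253.52512187779982, 'cy': 192.94246486815106, 'R': array([[ 0.20005813,  0.97975838,  0.00708923],
       [ 0.54811322, -0.10591671, -0.82967075],
       [-0.812126  ,  0.16986808, -0.55820802]]), 't': array([ -95.27979406, -401.72673597, 1599.49155654])}
top {'fx': 398.2408597946999, 'fy': 398.2408597946999, 'cx': 255.7712406107464, 'cy': 193.8233354941125, 'R': array([[-0.02345345, -0.99961664, -0.01471414],
       [-0.99227966,  0.02506918, -0.12146036],
       [ 0.12178267,  0.01175187, -0.99248722]]), 't': array([  -5.32989905,  585.58307512, 1047.67092297])}
```

View pics/scene0.png

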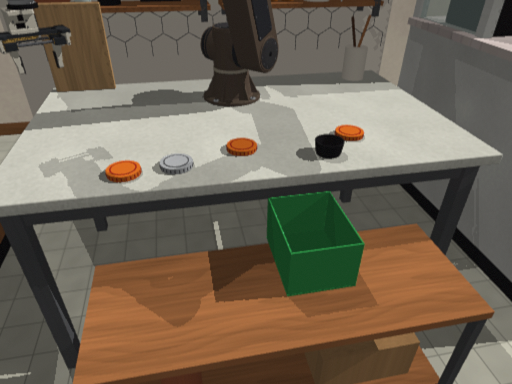

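View pics/top0.png

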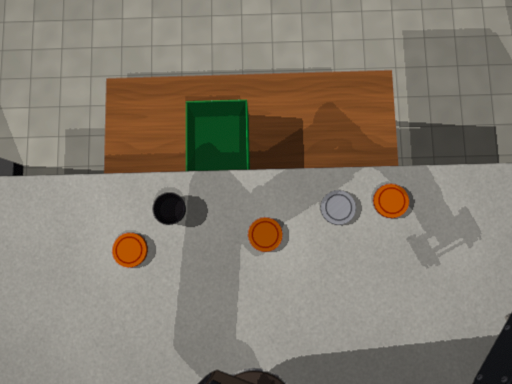

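The top view shows three orange lids, at about (130,250), (265,235) and (392,201). The steel lid is at (339,207), the ramekin at (169,208), and the caddy spans columns 187–248. Next I measure their positions from both views.

```bash
cat > h.py <<'E'
import numpy as np,cv2
from station import robot
def ray(p,u,v):
    R=np.array(p['R']);t=np.array(p['t'])
    d=R.T@np.array([(u-p['cx'])/p['fx'],(v-p['cy'])/p['fy'],1]);return -R.T@t,d/np.linalg.norm(d)
def atz(p,u,v,z):
    o,d=ray(p,u,v);return o+d*(z-o[2])/d[2]
def tri(rs):
    A=0;b=0
    for o,d in rs:
        M=np.eye(3)-np.outer(d,d);A=A+M;b=b+M@o
    return np.linalg.solve(A,b)
def proj(p,X):
    c=np.array(p['R'])@X+np.array(p['t']);return p['cx']+p['fx']*c[0]/c[2],p['cy']+p['fy']*c[1]/c[2]
def blobs(im,lo,hi,mina=60):
    h=cv2.cvtColor(im,cv2.COLOR_BGR2HSV);m=cv2.inRange(h,np.array(lo),np.array(hi))
    m=cv2.morphologyEx(m,cv2.MORPH_CLOSE,np.ones((3,3)))
    n,l,s,c=cv2.connectedComponentsWithStats(m)
    return [(c[i].round(1),s[i]) for i in range(1,n) if s[i][4]>mina]
E
python3 - <<'E'
from h import *
P={n:robot.camera_params(n) for n in("scene","top")}
B={}
for n in P:
    im=cv2.imread(f"pics/{n}0.png")
    B[n]=blobs(im,(5,180,120),(14,255,255));print(n,B[n])
    print('green',blobs(im,(55,100,30),(85,255,255)))
    print('black',blobs(im,(0,0,0),(180,255,25)))
for c,s in B['top']:
    X=atz(P['top'],*c,14); print(c,X.round(1),np.hypot(X[0],X[1]).round(1),'scene px',np.round(proj(P['scene'],X),1))
    for cs,ss in B['scene']:
        if np.hypot(*(cs-proj(P['scene'],X)))<12: print('  tri',tri([ray(P['top'],*c),ray(P['scene'],*cs)]).round(1))
for nm,px,z in(('steel',(339,207.5),18),('ram',(169,208),45)):print(nm,atz(P['top'],*px,z).round(1))
for px in((187,101),(247,100),(187,170),(248,170)):print('caddy',atz(P['top'],*px,-70).round(1))
for px in((100,174),(400,167)):print('edge',atz(P['top'],*px,0).round(1))
im=cv2.imread("pics/top0.png");cv2.imwrite("pics/topz.png",cv2.resize(im[90:280,90:430],None,fx=2.3,fy=2.3,interpolation=cv2.INTER_CUBIC))
E
```

```text
scene [(array([349.7, 131.3]), array([336, 126,  28,  14, 259], dtype=int32)), (array([242.3, 145.5]), array([227, 139,  30,  16, 343], dtype=int32)), (array([123.9, 169.8]), array([106, 161,  35,  20, 511], dtype=int32))]
green [(array([312.4, 242.4]), array([ 267,  191,   97,  105, 7846], dtype=int32))]
black [(array([109.6,   1.9]), array([ 98,   0,  23,   5, 101], dtype=int32)), (array([504.7,  20.1]), array([494,   0,  18,  36, 440], dtype=int32)), (array([21.8,  6.3]), array([  7,   3,  31,   6, 109], dtype=int32)), (array([204. ,  46.8]), array([202,  34,   7,  24,  67], dtype=int32)), (array([234.5,  56.7]), array([232,  47,   8,  20,  61], dtype=int32)), (array([328.6, 145.7]), array([316, 135,  27,  23, 520], dtype=int32)), (array([421.1, 200. ]), array([401, 183,  38,  38, 403], dtype=int32)), (array([483.3, 263. ]), array([452, 228,  60,  73, 940], dtype=int32)), (array([  3.7, 248.2]), array([  0, 235,  11,  32, 184], dtype=int32))]
top [(array([243.7, 106.2]), array([  106,    71,   290,    84, 11853], dtype=int32)), (array([390.9, 200.6]), array([374, 184,  35,  34, 93
[... 320 characters left out ...]
32)), (array([168.8, 208.3]), array([154, 194,  31,  30, 737], dtype=int32)), (array([498.5, 360. ]), array([ 474,  315,   38,   69, 1271], dtype=int32))]
[243.7 106.2] [840.6   9.2  14. ] 840.7 scene px [288.1 212.5]
[390.9 200.6] [ 559.7 -391.2   14. ] 682.9 scene px [122.3 169.6]
  tri [ 559.7 -389.    13.6]
[264.9 234.2] [475.9 -41.7  14. ] 477.7 scene px [240.4 145.5]
  tri [476.4 -38.9  14.1]
[129.2 249.6] [442.7 331.1  14. ] 552.9 scene px [348.1 131.7]
  tri [443.5 333.4  15. ]
steel [ 543.9 -246.9   18. ]
ram [551.6 214.9  45. ]
caddy [891.9 186.9 -70. ]
caddy [889.7   1.8 -70. ]
caddy [675.9 187.4 -70. ]
caddy [671.1   3.4 -70. ]
edge [657.6 422.5   0. ]
edge [ 655.5 -427.4    0. ]
```

View pics/topz.png

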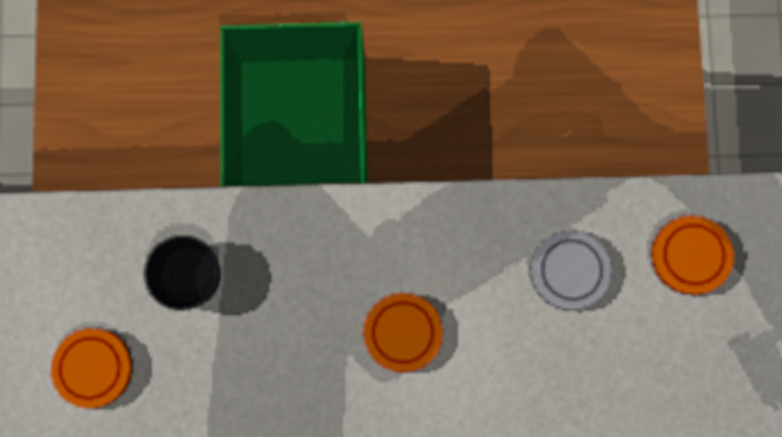

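The nearest orange lid is the middle one, at about (476,-40), roughly 478 mm from the base. The caddy's inside spans y of about 7–183. I'll cradle the lid between the open fingers and push it diagonally so it crosses the edge near y≈90.

```bash
cat >> h.py <<'E'
from scipy.spatial.transform import Rotation as Ro
def delta(target,yang):
    s=robot.sense();R=Ro.from_quat(s['eef_rot']).as_matrix()
    cur=np.degrees(np.arctan2(R[1,1],R[0,1]));tw=-((yang-cur+180)%360-180)
    R2=R@Ro.from_euler('z',tw,degrees=True).as_matrix()
    d=np.array(target)-s['ee_pos']
    print('t',round(s['t'],2),'pos',s['ee_pos'].round(1),'z',R[:,2].round(3),'yang',cur.round(2),'F',s['ft_force'].round(1))
    print('twist',tw.round(2),'tool delta old axes',(R.T@d).round(1),'after twist',(R2.T@d).round(1))
E
python3 - <<'E'
from h import *
p=np.array([476,-40]);g=np.array([668,92]);d=(g-p)/np.linalg.norm(g-p);print(d,np.degrees(np.arctan2(d[1],d[0])))
st=p-85*d;print(st,np.hypot(*st),np.linalg.norm(g-p))
delta([*st,200],np.degrees(np.arctan2(d[1],d[0]))+90)
E
```

```text
[0.82404192 0.56652882] 34.5085229876684
[405.95643644 -88.15494995] 415.417769828662 232.99785406737118
t 0.1 pos [ 302.3 -603.   236.7] z [-0.001  0.001 -1.   ] yang 116.63 F [-0.   0.2  0.1]
twist -7.88 tool delta old axes [-323.4  413.8   37.3] after twist [-377.1  365.5   37.3]
```

{"op": "apply_moves", "data": {
  "rows": [0, 0, 0, -7.9, -25, 24, 2.5, 0, -25, 24, 2.5, 0, -25, 24, 2.5, 0, -25, 24, 2.5, 0, -25, 24, 2.5, 0, -25, 24, 2.5, 0, -25, 24, 2.5, 0],
  "claw": 1
}}

```text
t: 0.9
ee_pos: [351.3, -364.3, 219.7]
eef_rot: [-0.297, 0.955, 0.0, -0.0]
ft_force: [0.6, -0.5, 0.0]
opening: 1.001
```

{"op": "apply_moves", "data": {
  "rows": [-25, 24, 2.5, 0, -25, 24, 2.5, 0, -25, 24, 2.5, 0, -25, 24, 2.5, 0, -25, 24, 2.5, 0, -25, 24, 2.5, 0, -25, 24, 2.5, 0, -25, 24, 2.5, 0]
}}

```text
t: 1.7
ee_pos: [407.2, -92.8, 200.0]
eef_rot: [-0.297, 0.955, 0.0, 0.0]
ft_force: [1.3, -0.3, -0.1]
opening: 1.002
```

Run:
```python
from h import *
delta([406,-88,200],124.5)
P=robot.camera_params('wrist');im=robot.capture('wrist')[:,:,::-1]
cv2.imwrite('pics/w1.png',im)
print(-np.array(P['R']).T@P['t'],np.array(P['R']).round(2))
for c,s in blobs(im,(5,180,100),(14,255,255)):print(c,s,atz(P,*c,14).round(1))
```

```text
t 1.7 pos [407.2 -92.8 200. ] z [ 0.  0. -1.] yang 124.53 F [ 1.3 -0.3 -0.1]
twist 0.03 tool delta old axes [-1.7  4.7 -0. ] after twist [-1.7  4.7 -0. ]
[ 341.04180678 -137.66883898  347.81790949] [[-0.57  0.82  0.  ]
 [ 0.79  0.54  0.3 ]
 [ 0.24  0.17 -0.96]]
[255.8 237.8] [ 213  202   86   68 4769] [472.3 -42.4  14. ]
```

View pics/w1.png

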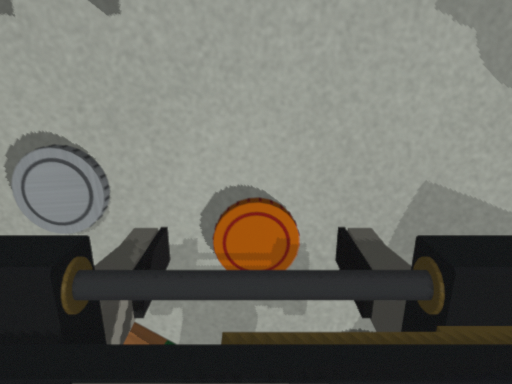

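The wrist view shows the lid centred near (256,238), partly hidden behind the bar. Its sideways position agrees with the two-view fix to within about 1 mm. I'll descend behind it with the claw at 0.6.

{"op": "apply_moves", "data": {
  "rows": [-1.5, 4.5, 30, 0, 0, 0, 30, 0, 0, 0, 30, 0, 0, 0, 30, 0, 0, 0, 25, 0, 0, 0, 20, 0, 0, 0, 12, 0, 0, 0, 8, 0],
  "claw": 0.6
}}

```text
t: 2.55
ee_pos: [405.4, -89.9, 14.0]
eef_rot: [-0.297, 0.955, 0.0, -0.001]
ft_force: [-0.4, 0.9, 0.9]
opening: 0.601
```

Run:
```python
from h import *
print(robot.sense()['opening'])
delta([668-49*.824,92-49*.5665,15],124.5)
P=robot.camera_params('wrist');im=robot.capture('wrist')[:,:,::-1]
cv2.imwrite('pics/w2.png',im)
for n in ('top','scene'):
    im=robot.capture(n)[:,:,::-1];cv2.imwrite(f'pics/{n}2.png',im)
    print(blobs(im,(5,180,100),(14,255,255)))
```

```text
0.6005397129514956
t 2.55 pos [405.4 -89.9  14. ] z [-0.002 -0.    -1.   ] yang 124.52 F [-0.4  0.9  0.9]
twist 0.02 tool delta old axes [-270.4    1.    -1.5] after twist [-270.4    1.2   -1.5]
[(array([390.9, 200.6]), array([374, 184,  35,  34, 929], dtype=int32)), (array([264.6, 233.7]), array([248, 218,  34,  34, 870], dtype=int32)), (array([129.4, 249.7]), array([113, 233,  34,  34, 915], dtype=int32))]
[(array([349.8, 131.8]), array([336, 126,  27,  14, 280], dtype=int32)), (array([242.2, 145.8]), array([227, 138,  30,  17, 365], dtype=int32)), (array([123.6, 170.3]), array([106, 161,  35,  21, 543], dtype=int32))]
```

View pics/w2.png

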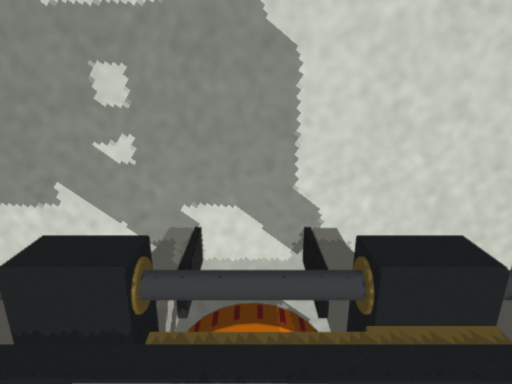

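View pics/scene2.png

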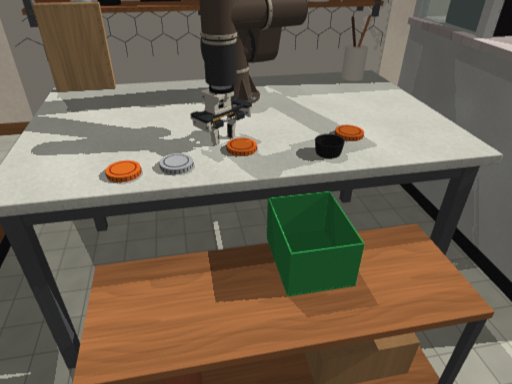

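Lid is centred between the fingers in the wrist view (column ≈254). Starting the push gently.

{"op": "apply_moves", "data": {
  "rows": [-8, 0.5, 0, 0, -8, 0.5, 0, 0, -6, 0, 0, 0, -5, 0, 0, 0, -5, 0, 0, 0, -6, 0, 0, 0, -8, 0, 0, 0, -8, 0, 0, 0]
}}

```text
t: 3.5
ee_pos: [450.5, -57.9, 15.0]
eef_rot: [-0.297, 0.955, -0.0, -0.0]
ft_force: [-0.3, -0.6, 0.4]
opening: 0.601
```

{"op": "apply_moves", "data": {
  "rows": [-8, 0, 0, 0, -8, 0, 0, 0, -8, 0, 0, 0, -8, 0, 0, 0, -8, 0, 0, 0, -8, 0, 0, 0, -8, 0, 0, 0, -8, 0, 0, 0]
}}

```text
t: 4.3
ee_pos: [503.3, -21.6, 15.0]
eef_rot: [-0.297, 0.955, -0.0, -0.0]
ft_force: [0.3, 0.0, -0.2]
opening: 0.602
```

Run:
```python
from h import *
delta([668-49*.824,92-49*.5665,15],124.5)
P={}
for n in ('top','scene'):
    P[n]=robot.camera_params(n)
    im=robot.capture(n)[:,:,::-1];cv2.imwrite(f'pics/{n}3.png',im)
    for c,s in blobs(im,(5,180,100),(14,255,255)): print(n,c,s,atz(P[n],*c,14).round(1))
```

```text
t 4.3 pos [503.3 -21.6  15. ] z [-0. -0. -1.] yang 124.53 F [ 0.3  0.  -0.2]
twist 0.03 tool delta old axes [-151.1    0.2    0. ] after twist [-151.1    0.3    0. ]
top [390.8 200.6] [374 184  35  34 928] [ 559.7 -390.9   14. ]
scene [349.8 132. ] [336 126  27  14 288] [446.  335.7  14. ]
scene [261.9 154.8] [246 146  31  19 428] [547.8  10.9  14. ]
scene [123.5 170.3] [106 161  35  21 555] [ 564.2 -387.5   14. ]
```

View pics/top3.png

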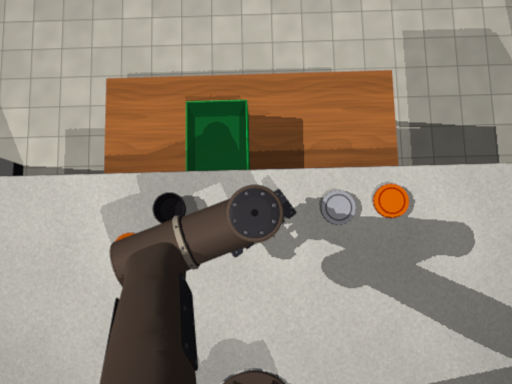

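The lid is cradled where expected: about (544,7), against a prediction of (543.7,6.2). The steel lid and ramekin are undisturbed. Continuing the push over the edge.

{"op": "apply_moves", "data": {
  "rows": [-8, 0, 0, 0, -8, 0, 0, 0, -9, 0, 0, 0, -9, 0, 0, 0, -9, 0, 0, 0, -9, 0, 0, 0, -9, 0, 0, 0, -9, 0, 0, 0]
}}

```text
t: 5.2
ee_pos: [561.0, 18.1, 15.0]
eef_rot: [-0.297, 0.955, -0.0, -0.0]
ft_force: [-0.2, -0.5, 0.0]
opening: 0.596
```

Run:
```python
from h import *
delta([668-49*.824,92-49*.5665,15],124.5)
n='scene'
p=robot.camera_params(n)
im=robot.capture(n)[:,:,::-1];cv2.imwrite(f'pics/{n}4.png',im)
for c,s in blobs(im,(5,180,100),(14,255,255)): print(n,c,s,atz(p,*c,14).round(1))
```

```text
t 5.2 pos [561.   18.1  15. ] z [-0. -0. -1.] yang 124.53 F [-0.2 -0.5  0. ]
twist 0.03 tool delta old axes [-81.    0.2   0. ] after twist [-81.    0.2   0. ]
scene [349.6 132.2] [336 126  27  14 297] [447.4 334.4  14. ]
scene [279.1 163. ] [263 153  32  21 485] [605.7  48.9  14. ]
scene [123.1 170.7] [106 161  35  21 570] [ 566.3 -388.4   14. ]
```

View pics/scene4.png

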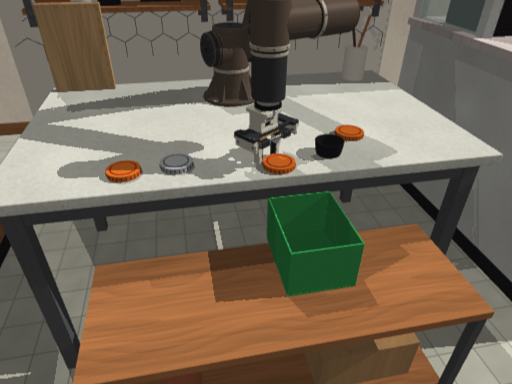

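Run:
```python
from h import *
p=robot.camera_params('scene')
for y in(2,95,189):print(y,np.round(proj(p,np.array([891,y,-70])),1),np.round(proj(p,np.array([651,y,-70])),1))
```

```text
2 [288.9 253.5] [266.1 197.4]
95 [325.8 248.4] [297. 194.]
189 [361.9 243.4] [327.3 190.6]
```

{"op": "apply_moves", "data": {
  "rows": [-8, 0, 0, 0, -9, 0, 0, 0, -10, 0, 0, 0, -10, 0, 0, 0, -10, 0, 0, 0, -10, 0, 0, 0, -10, 0, 0, 0, -10, 0, 0, 0]
}}

```text
t: 6.05
ee_pos: [624.5, 61.8, 15.0]
eef_rot: [-0.297, 0.955, -0.0, -0.0]
ft_force: [0.1, -0.9, 0.2]
opening: 0.6
```

{"op": "apply_moves", "data": {
  "rows": [-10, 0, 0, 0, -10, 0, 0, 0, -10, 0, 0, 0, -10, 0, 0, 0, -5, 0, 0, 0, 0, 0, 0, 0, 0, 0, 0, 0, 0, 0, 0, 0]
}}

```text
t: 6.85
ee_pos: [660.5, 86.7, 15.1]
eef_rot: [-0.297, 0.955, 0.0, -0.0]
ft_force: [-0.5, -0.7, -0.3]
opening: 0.604
```

Run:
```python
from h import *
delta([668-49*.824,92-49*.5665,15],124.5)
for n in ('scene','top'):
    im=robot.capture(n)[:,:,::-1];cv2.imwrite(f'pics/{n}5.png',im)
```

```text
t 6.85 pos [660.5  86.7  15.1] z [-0. -0. -1.] yang 124.52 F [-0.5 -0.7 -0.3]
twist 0.02 tool delta old axes [39.8  0.2  0.1] after twist [39.8  0.2  0.1]
```

View pics/scene5.png

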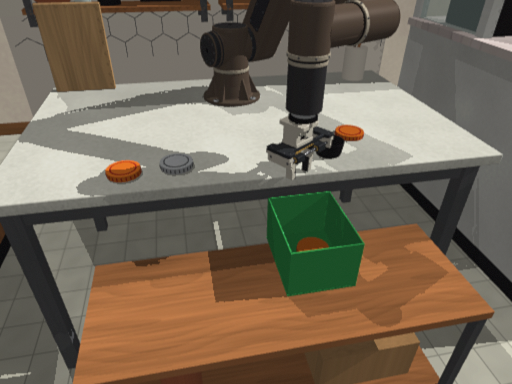

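View pics/top5.png

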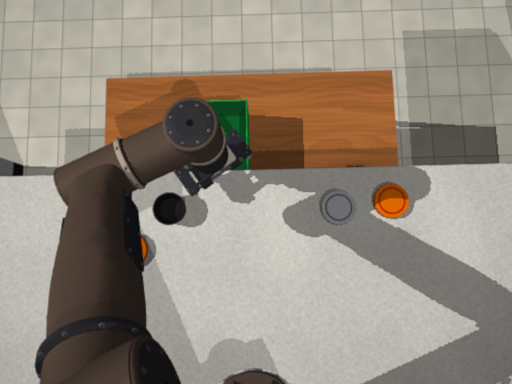

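The scene view shows the lid inside the caddy, at about (312,243). I'll lift clear, back off and check.

{"op": "apply_moves", "data": {
  "rows": [0, 0, -20, 0, 0, 0, -25, 0, 0, 0, -25, 0, 10, -10, -20, 0, 15, -15, 0, 0, 20, -25, 0, 0, 20, -30, 0, 0, 20, -30, 0, 0]
}}

```text
t: 7.75
ee_pos: [652.4, -53.5, 104.8]
eef_rot: [-0.297, 0.955, 0.0, -0.0]
ft_force: [0.9, -0.5, -0.1]
opening: 0.598
```

{"op": "apply_moves", "data": {
  "rows": [20, -30, 0, 0, 20, -30, 0, 0, 20, -30, 0, 0, 20, -30, 0, 0, 10, -20, 0, 0, 0, 0, 0, 0, 0, 0, 0, 0, 0, 0, 0, 0]
}}

```text
t: 8.55
ee_pos: [658.0, -217.8, 104.7]
eef_rot: [-0.297, 0.955, 0.0, -0.0]
ft_force: [-0.1, 0.3, 0.4]
opening: 0.602
```

Run:
```python
from h import *
delta([668-49*.824,92-49*.5665,15],124.5)
for n in ('scene','top'):
    im=robot.capture(n)[:,:,::-1];cv2.imwrite(f'pics/{n}6.png',im)
    print(n,[ (c,s[4]) for c,s in blobs(im,(3,180,60),(14,255,255))])
```

```text
t 8.55 pos [ 658.  -217.8  104.7] z [-0.001  0.    -1.   ] yang 124.54 F [-0.1  0.3  0.4]
twist 0.04 tool delta old axes [-134.9  249.5   89.8] after twist [-134.7  249.6   89.8]
scene [(array([349.2, 132.4]), np.int32(321)), (array([122.8, 171. ]), np.int32(584)), (array([310.5, 243.9]), np.int32(282))]
top [(array([211.9, 153.9]), np.int32(405)), (array([390.9, 200.5]), np.int32(933)), (array([129.5, 249.6]), np.int32(927))]
```

View pics/scene6.png

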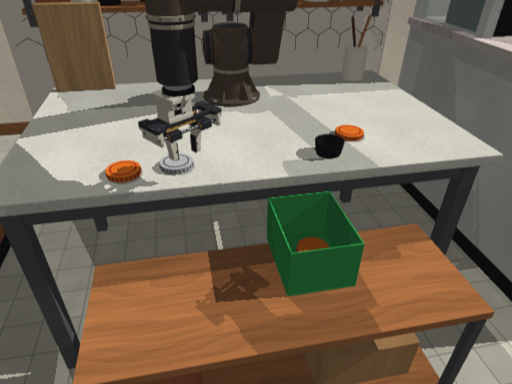

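View pics/top6.png

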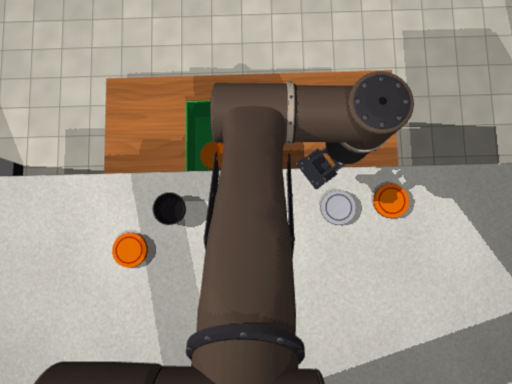

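```bash
python3 -c "
from station import robot
print(robot.sense()['ft_force'],robot.job_done())"
```

```text
the job is handed in; nothing more can be done
[ 0.17815928 -0.95020978  0.10550758] None
```

The orange lid nearest the base is now in the green caddy, and I've handed the job in. The last reading before that was 8.55 s.

- **Move:** The lid started at about (476, -40) mm. I cradled its back rim between the half-open fingers and slid it diagonally off the far edge without lifting it. By the path I steered, it crossed the edge near y ≈ 86.
- **Final checks:** Both the scene and top views show the lid inside the caddy. By pixel position, the other two orange lids have not moved. The steel lid and black ramekin look to be where they started. The gripper was empty and clear of everything, about 94 mm above the counter. Forces read 1–2 N at most at the end of each move.
- **Disagreements:** On the other lids, single-view positions from the scene camera read about 4–7 mm off the top camera. For the orange lid I used the two-view position, and the wrist view agreed with it sideways. No check failed.

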